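# Index the turret length stop and set a louvre slat against it

### The arm

A 7-joint arm with a two-finger parallel gripper is mounted at the origin on a cart in front of the work surface, level with it; the furniture and walls round the work are solid. World frame = base frame: x ahead of the robot, y to its left, z up, the work surface at z = 0. Lengths are in m, angles in degrees, forces in N, time in s.
With the tool pointing down it reaches from about 0.425 to 0.875 m from the base axis. Payload 4.7 kg.
Tool frame: the origin (TCP) lies where the fingers leave the gripper's body, on its centre line; the fingertips stand 70 mm ahead of it and the grasp point (between the pads) lies 51 mm ahead of it (env.tip_reach is the distance from the TCP to the fingertips, in m); z points along the fingers, x is the direction in which the jaws open and shut, and the axes are right-handed (so a half turn about z gives the same grasp; the last joint's range is limited). The gripper opens to 87 mm and grips with 3 to 60 N. Pads are 19 mm wide; open, the fingers measure 117 mm over their backs; the gripper's body (75 mm by 190 mm) begins 51 mm behind the grasp point.
Start: joints at [-71.27, 18.392, -4.016, 83.108, 1.295, 78.541, -3.26], TCP at [0.2, 0.618, 0.292] pointing down, gripper open.
Joint ranges: [-163.93, 163.93], [-17.29, 119.83], [-79.2, 71.16], [3.27, 140.29], [-89.18, 269.18], [5.43, 117.66], [-154.24, 154.24]. Speed limits (degrees/s): [147.25, 147.25, 180, 180, 180, 180, 180].

### API

Orientations are given as [roll, pitch, yaw] about the fixed x, y, z axes, in that order (R = Rz(yaw) Ry(pitch) Rx(roll)).
In Python, from cell import env, optics, order gives the robot as it stands.
- The arm moves only by the shell command python3 -m creep 'ROWS' [FORCE]. ROWS is JSON, a list of rows, each a list of 7 numbers: the shift along the tool's x, y, z in cm, then the turn, a rotation vector about the tool's x, y, z in rad, then the opening, from 0 (shut) to 1 (fully open). A call has 1 to 20 rows; each row shifts and turns the pose as measured when the row begins, along the tool's axes as they then stand; what a row does not reach is not made up. A row lasts 1/10 s, in which the tool goes at most 50 mm and 8.59 degrees, less where a joint would pass 70% of its speed; a pose out of reach is approached as far as the arm can. A call with a gripper value outside its range is refused whole. The fingers move at their own pace and stop on an object; FORCE is the grip in N (left out, the last holds). Time passes only in rows, so rows that do not move let the fingers close. It gives the time, the measured TCP pose, the force and the opening at its end, in the units of the state.
- env.get_obs(): the state, without advancing time (a new reading comes with each control period).
- optics.read_camera(name): name is "scene" or "top"; returns a dict with "frame" (480x640x3 uint8, blue, green, red), "z_map" (480x640 float32, m along the optical axis (not along the pixel's ray), 0 where there is no reading), "fx", "fy", "cx", "cy" (pixels), "distortion" ([k1, k2, p1, p2, k3] as OpenCV has them; the pictures are not rectified), "R" (3x3) and "t" (3): a world point X has camera coordinates R X + t. Camera axes: x right, y down, z forward; pixel columns grow to the right and rows downward; lengths in m; the calibration is good to about 2 mm. A picture is of the moment at which its call begins.
- order.sign_off(): hands the job in, once; it reports no verdict.
The state is a dict: "time_s": time; "qpos": joint angles; "joint_velocities": joint speeds; "effort": joint torques, N m; "tool_pos": TCP position; "tool_rot": TCP orientation; "force": force on the tool from outside, world axes, zero at the start; "wrist_torque": the same for the moment, N m; "grip_width": finger opening in m.
Only numpy, scipy, OpenCV 4.12 (cv2) and the standard library are available. Lean on these libraries where they do the work, as an engineer would, in place of code of your own. Each camera call takes 0.05 s, during which the arm holds its last target. There are 200 camera calls.

### The job

The next louvre slats are the short ones: with a fingertip on its knurled rim, keeping off the set rods, roll the turret stop of the cut-off jig round until its longest rod has clicked in at the bottom, in line with the green slat lying in the jig. Then push the slat along the fence until its end sits snug against that rod, and take the hand away. Nothing is to be picked up: the slat stays flat in the jig, and the other things on the table stay where they are.

Things in the scene. Friction and masses are not known exactly. Their poses are not given: they have to be found in the camera images.
- jig: wooden cut-off jig fixed to the table. Origin on the table under the middle of the slat channel; y along the channel towards the turret, x across it to the fence, away from the robot, z up; yaw varies. Board 110 mm wide, 18 thick, y -150 to 188. Fence at x 23.5 to 45.5 mm, y -150 to 100, top 44 mm up, saw slot at y -115; guide strip at x -23.5 to -36.5, same length, top 23
- turret_axle (a point): point fixed on the jig: middle of the turret drum, 50 mm above the table. Drum: knurled rim of radius 42 mm, 26 mm wide, axle along the jig's y. Five 6 mm steel rods of different length stand out of its front face (13 mm before this point) towards -y, on a circle of radius 28 mm, 72 degrees apart; the one at the bottom is in line with the slat and stops it
- turret_back (a point): point fixed on the jig: top of the support plate behind the drum, 78 mm above the table, 44 mm behind the drum's middle along y. Between plate and drum, on the +x side, stands the housing of the detent plunger, top 62 mm above the table
- drum_top (a point): point fixed on the jig: the highest point of the knurled rim, in the middle of its width, 92 mm above the table, straight above the axle. A fingertip pressed here with 8 to 15 N carries the rim along with it across the axle
- turret (a joint): turret angle about the jig's +y (rad); growing = top of the rim moves to the jig's +x. No end stops. 0 or 6.283: the longest rod (70 mm) is at the bottom; 1.257: the 30 mm rod; 2.513: 50 mm; 3.770: 22 mm; 5.027: 42 mm. Starts at one of the last four (seldom balanced between two). Sprung detent every 1.257; it takes about 3 N along the rim to leave one; let go more than half way (0.63) on, it snaps into the next
- stop_rods: the five rods, turning with the drum (origin: centre of the drum's front face, on the axle). Their lengths are set, so fingers must not push on them; the slat may
- longest_rod_tip (a point): centre of the flat tip of the longest rod; turns with the drum
- stop_point (a point): point fixed on the jig, 22 mm above the table at the slat's mid-thickness: where the longest rod's tip is when it stands at the bottom, and where the slat's head end must come to
- slat: green louvre slat, 44 x 300 x 8 mm, about 60 g, loose in the jig's channel with 1.5 mm play each side. Origin: centre of its underside, 18 mm above the table; y along its length towards the turret, z up
- slat_head (a point): centre of the slat's end face nearest the turret, 22 mm above the table
- slat_tail (a point): centre of the slat's free end face, 22 mm above the table; this end sticks out 45 to 85 mm past the jig's board, over the bare table
- pencil: red carpenter's pencil lying on the table, 191 mm long, 8 mm high; leave alone
- tape_roll: roll of masking tape lying flat, 90 mm across, 22 mm high; leave alone
- chisel: chisel with wooden handle lying behind the fence, 258 mm long, 29 mm high; leave alone
- tape_measure: tape measure, 59 x 84 x 69 mm high; leave alone
- screw_jar: jar of screws, 68 mm across, 90 mm high; leave alone
- block_plane: block plane, 163 x 59 x 66 mm high; leave alone

How it is judged (in metres and radians):
On the way, in this order (a step that is already met when the one before it is completed fails the run):
1. the turret has clicked in with its longest rod at the bottom ((value of joint turret between -0.09 and 0.09 rad or value of joint turret between 6.1932 and 6.3732 rad) and contact force between the fingers and turret below 0.5 N and not (y of slat_head in the frame of jig between 0.1215 and 0.129 m and distance between slat_head and longest_rod_tip below 0.007 m and angle between the y axis of slat and the y axis of jig, either way round below 0.08 rad)), for 0.2 s.
2. the slat is pushed home against the longest rod ((value of joint turret between -0.09 and 0.09 rad or value of joint turret between 6.1932 and 6.3732 rad) and y of slat_head in the frame of jig between 0.1215 and 0.129 m and distance between slat_head and longest_rod_tip below 0.007 m and angle between the y axis of slat and the y axis of jig, either way round below 0.08 rad), for 0.2 s.
At the end, for the whole second after the job is handed in: The turret rests in the detent with the longest rod at the bottom (within 0.09 rad), the slat lies flat in the jig at rest, along the channel within 0.08 rad, and its head end is within 3.5 mm of the rod's tip (all of step 2 and linear speed of slat below 0.01 m/s and angle between slat's own z axis and vertical below 0.05 rad and z of slat in the frame of jig below 0.022 m); the robot touches nothing.
It fails at once if the set rods were pushed with the fingers (contact force between the fingers and stop_rods above 1.5 N).
It fails at once if the slat was lifted or tipped out of the jig (z of slat in the frame of jig above 0.03 m or angle between slat's own z axis and vertical above 0.15 rad).
It fails at once if the slat was pushed up to the turret before the longest rod was in place (not (value of joint turret between -0.5 and 0.5 rad or value of joint turret between 5.78 and 6.78 rad) and y of slat_head in the frame of jig above 0.1215 m).
It fails at once if one of the other things was moved (distance of any of pencil, tape_roll, chisel, tape_measure, screw_jar, block_plane from where it was at the start of the episode above 0.02 m).
It also fails if it takes over 64 s, if anything falls off the work surface, if the arm or the gripper's body presses on something with over 40 N, if the wrist force passes 120 N, or if a joint passes its speed limit or range.

## Working session

There is one attempt and no reset: what is moved stays moved. The work goes in short steps, Python scripts to look and compute and a shell command to move; the robot and the scene stay as the last step left them, time stands still between calls to the robot, and variables do not carry over. Pictures are saved under pics/ and viewed, on a budget of 10 in all, crops included, one or two more only if the job needs it, and the job is handed in when it is done.

```bash
ls; mkdir -p pics
cat > h.py <<'E'
import numpy as np, cv2
from cell import env, optics, order
def cam(n):
    c=optics.read_camera(n); c['K']=np.array([[c['fx'],0,c['cx']],[0,c['fy'],c['cy']],[0,0,1.]]); c['D']=np.array(c['distortion'],float)
    c['R']=np.array(c['R']);c['t']=np.array(c['t']);return c
def ray(c,uv):
    p=cv2.undistortPoints(np.array(uv,float).reshape(-1,1,2),c['K'],c['D']).reshape(-1,2)
    d=np.c_[p,np.ones(len(p))]@c['R']; return -c['R'].T@c['t'],d
def onz(c,uv,z):
    o,d=ray(c,uv); return o+d*((z-o[2])/d[:,2])[:,None]
def pts(c,uv):
    uv=np.array(uv); z=c['z_map'][uv[:,1],uv[:,0]]
    o,d=ray(c,uv); return o+d*z[:,None]
def proj(c,X):
    return cv2.projectPoints(np.array(X,float).reshape(-1,1,3),cv2.Rodrigues(c['R'])[0],c['t'],c['K'],c['D'])[0].reshape(-1,2)
E
python3 - <<'E'
from h import *
for n in('top','scene'):
    c=cam(n); cv2.imwrite(f'pics/{n}0.png',c['frame']); print(n,-c['R'].T@c['t'],c['R'][2],c['fx'])
print(env.get_obs())
E
```

```text
pics
top [0.42808249 0.05969264 1.07985706] [ 0.13284462  0.01123549 -0.99107319] 434.1902884714214
scene [-0.03725759 -0.45559316  0.89556596] [ 0.53961147  0.45109256 -0.71086916] 463.58204775583874
{'time_s': 0.1, 'qpos': array([-71.27157271,  18.43506858,  -4.01600436,  83.1675654 ,
         1.29619012,  78.54120993,  -3.25841081]), 'joint_velocities': array([-0.04945595, -0.01786918, -0.02210693, -0.18318928,  0.02256655,
        0.03245947, -0.03036809]), 'effort': array([ 1.26515415e-04, -4.92570305e+01, -4.05774051e-01, -3.13397133e+01,
       -6.42752764e-02,  3.95517773e-02,  6.82305608e-05]), 'tool_pos': array([0.19993029, 0.61809445, 0.29127099]), 'tool_rot': array([1.79993528e+02, 9.85436740e-02, 7.20834294e+01]), 'force': array([-0.1088265 ,  0.11691076, -0.18972204]), 'wrist_torque': array([-0.01457429, -0.00068429, -0.0038423 ]), 'grip_width': 0.08691143552382223}
```

View pics/top0.png

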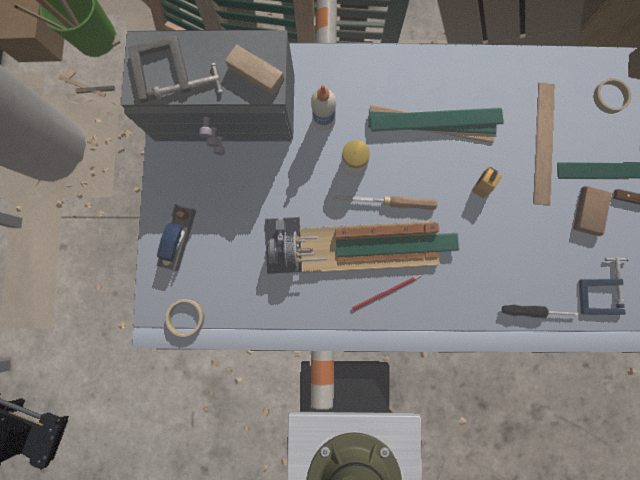

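View pics/scene0.png

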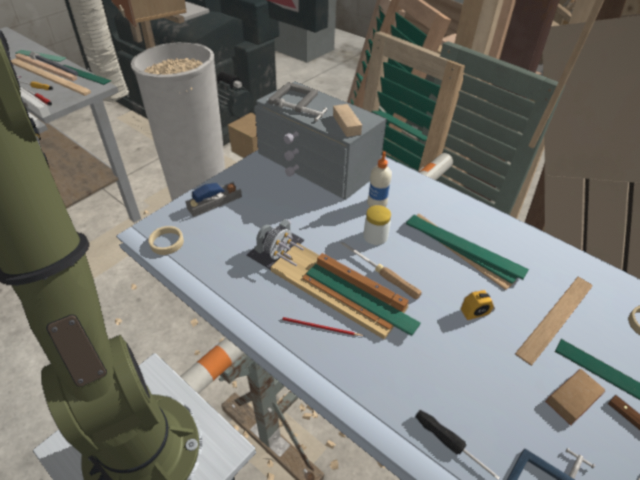

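The top view shows the turret at about (283,245), the slat running from (336,250) to its tail at (459,242), and the pencil near (385,292). The jig's +y points left in the image, close to world +y. Next I'll measure the jig from its edges and zoom in on the turret.

Run:
```python
from h import *
T=cam('top');S=cam('scene')
a=cv2.resize(T['frame'][200:300,250:470],None,fx=3.6,fy=3.6,interpolation=cv2.INTER_CUBIC)
b=cv2.resize(S['frame'][210:340,240:430],None,fx=4.2,fy=4.2,interpolation=cv2.INTER_CUBIC)
cv2.imwrite('pics/t1.png',a);cv2.imwrite('pics/s1.png',b)
hsv=cv2.cvtColor(T['frame'],cv2.COLOR_BGR2HSV)
m=cv2.inRange(hsv,(65,80,30),(95,255,255));m[:200]=0;m[300:]=0;m[:,:300]=0;m[:,480:]=0
cs=max(cv2.findContours(m,0,2)[0],key=cv2.contourArea)
X=onz(T,cs.reshape(-1,2),.026)[:,:2]
r=cv2.minAreaRect((X*1000).astype(np.float32));print('slat',r,cv2.boxPoints(r))
# wood/board via depth heights
v,u=np.mgrid[200:300,250:480];uv=np.c_[u.ravel(),v.ravel()]
P=pts(T,uv)
for lo,hi,n in((.038,.05,'fence'),(.013,.029,'board+'),(.06,.1,'turret')):
    k=(P[:,2]>lo)&(P[:,2]<hi);r=cv2.minAreaRect((P[k,:2]*1000).astype(np.float32));print(n,k.sum(),r)
    print(P[k].min(0),P[k].max(0),np.median(P[k],0))
```

```text
slat ((535.2505493164062, -20.46050453186035), (0.0, 0.0), 0.0) [[535.25055  -20.460505]
 [535.25055  -20.460505]
 [535.25055  -20.460505]
 [535.25055  -20.460505]]
fence 1099 ((556.7643432617188, -4.460418701171875), (107.33319091796875, 396.40264892578125), 0.053788673132658005)
[ 0.50296155 -0.20262789  0.03803422] [0.6106114  0.19370139 0.04956924] [ 0.59165207 -0.05317385  0.04360222]
board+ 5689 ((586.443359375, -17.420089721679688), (172.63052368164062, 467.2862854003906), 3.602708339691162)
[ 0.49307355 -0.25338845  0.01301383] [0.67290078 0.21388396 0.02899007] [ 0.55215426 -0.05242454  0.02150123]
turret 750 ((546.1107177734375, 166.52096557617188), (125.21287536621094, 88.5187759399414), 47.65458297729492)
[0.50189515 0.09713249 0.06001356] [0.6117016  0.20432951 0.09486049] [0.54370716 0.15798489 0.07629304]
```

View pics/t1.png

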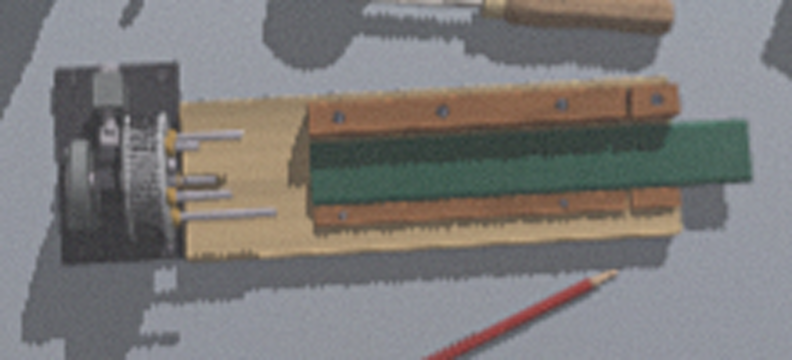

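View pics/s1.png

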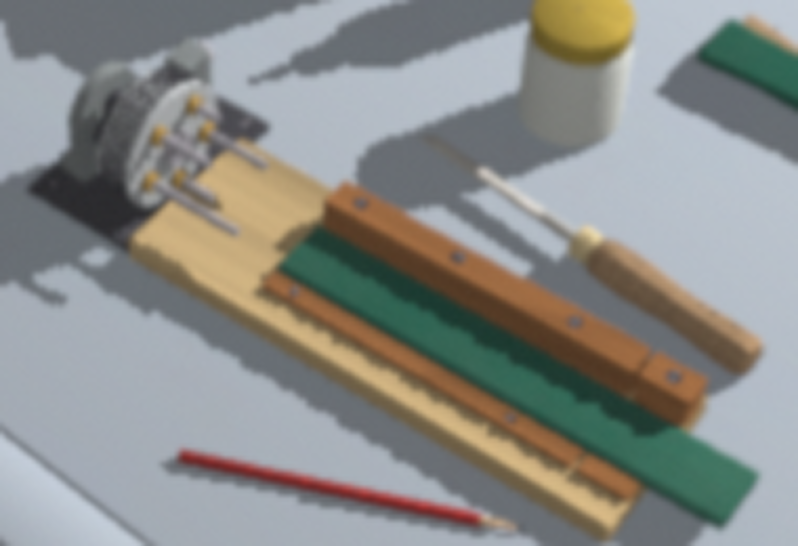

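The longest rod is on the robot's side (-x) and low, with the 50 mm rod opposite it. That puts the turret at about 1.257, so it needs one click back, with the top of the rim moving to the jig's -x. Next is the precise jig pose.

```bash
cat >> h.py <<'E'
def green(c,box):
    hsv=cv2.cvtColor(c['frame'],cv2.COLOR_BGR2HSV); m=cv2.inRange(hsv,(60,70,20),(100,255,255))
    k=np.zeros_like(m);u0,u1,v0,v1=box;k[v0:v1,u0:u1]=255;m&=k
    m=cv2.morphologyEx(m,cv2.MORPH_OPEN,np.ones((3,3)))
    return max(cv2.findContours(m,cv2.RETR_EXTERNAL,cv2.CHAIN_APPROX_NONE)[0],key=cv2.contourArea)
def rect(c,cs,z):
    r=cv2.minAreaRect((onz(c,cs.reshape(-1,2),z)[:,:2]*1000).astype(np.float32)); return r,cv2.boxPoints(r)
E
python3 - <<'E'
from h import *
T=cam('top');f=T['frame'];hsv=cv2.cvtColor(f,cv2.COLOR_BGR2HSV)
for p in((385,243),(400,246),(380,231),(400,257),(320,262),(420,250)):print(p,hsv[p[1],p[0]])
r,b=rect(T,green(T,(300,480,220,270)),.026);print('slat',r,b.tolist())
# fence: height pixels in column band
v,u=np.mgrid[215:250,330:445];uv=np.c_[u.ravel(),v.ravel()];P=pts(T,uv);k=(P[:,2]>.037)&(P[:,2]<.052)
Q=P[k];r=cv2.minAreaRect((Q[:,:2]*1000).astype(np.float32));print('fence',k.sum(),r,cv2.boxPoints(r).tolist(),np.median(Q[:,2]))
A=np.polyfit(Q[:,1],Q[:,0],1);print('fence line',A,np.polyval(A,0))
# drum: top points
v,u=np.mgrid[215:275,262:312];uv=np.c_[u.ravel(),v.ravel()];P=pts(T,uv);k=P[:,2]>.084
print('drumtop',k.sum(),P[k].mean(0),P[k].min(0),P[k].max(0))
# board outline
w=cv2.inRange(hsv,(8,60,110),(28,255,255));w[:200]=0;w[300:]=0;w[:,:290]=0;w[:,445:]=0
w=cv2.morphologyEx(w,cv2.MORPH_CLOSE,np.ones((5,5)))
cs=max(cv2.findContours(w,0,1)[0],key=cv2.contourArea);c2=cs.reshape(-1,2)
low=np.array([(x,c2[c2[:,0]==x,1].max()) for x in range(310,432,4)]);L=onz(T,low+[0,.5],.018)
B=np.polyfit(L[:,1],L[:,0],1);print('board -x edge',B, 'resid',np.std(L[:,0]-np.polyval(B,L[:,1])))
print('board right end',onz(T,[[c2[:,0].max()+.5,262]],.018))
E
```

```text
(385, 243) [78 53 62]
(400, 246) [78 72 96]
(380, 231) [ 12 106 135]
(400, 257) [ 12 112 127]
(320, 262) [ 18  77 173]
(420, 250) [79 67 95]
slat ((548.8863525390625, -38.792930603027344), (12.28152847290039, 12.17197036743164), 0.4438815116882324) [[542.6986694335938, -32.75469970703125], [542.7929077148438, -44.926307678222656], [555.0740356445312, -44.83116149902344], [554.9797973632812, -32.65955352783203]]
fence 948 ((593.5975952148438, -78.11820220947266), (23.096342086791992, 249.58663940429688), 3.59503436088562) [[574.2470703125, 45.70542526245117], [589.897216796875, -203.39007568359375], [612.9481201171875, -201.94183349609375], [597.2979736328125, 47.15367126464844]] 0.04363020370640669
fence line [-0.06350947  0.58814298] 0.5881429793808596
drumtop 248 [0.53851467 0.14797574 0.14126872] [0.42808249 0.05969264 0.08400315] [0.57222139 0.16677159 1.07985706]
board -x edge [-0.0602288   0.49818785] resid 0.0009111821060045466
board right end [[ 0.51777675 -0.20611141  0.018     ]]
```

```bash
python3 -m creep '[[-2,3,0,0,0,0,0],[-2,3,0,0,0,0,0],[-2,3,0,0,0,0,0],[-2,3,0,0,0,0,0],[-2,3,0,0,0,0,0],[-2,3,0,0,0,0,0],[-2,3,0,0,0,0,0],[-2,3,0,0,0,0,0],[-2,3,0,0,0,0,0],[-2,3,0,0,0,0,0],[-2,3,0,0,0,0,0],[-2,3,0,0,0,0,0],[-2,3,0,0,0,0,0],[-2,3,0,0,0,0,0],[-2,3,0,0,0,0,0],[-2,3,0,0,0,0,0]]' 30
python3 -m creep '[[0,0,0,0,0,0.149,0],[0,0,0,0,0,0.149,0],[0,0,0,0,0,0.149,0],[0,0,0,0,0,0.149,0],[0,0,0,0,0,0.149,0],[0,0,0,0,0,0.149,0],[0,0,0,0,0,0.149,0],[0,0,0,0,0,0.149,0]]'
```

```text
time_s: 1.85
tool_pos: [0.5677, 0.1553, 0.2891]
tool_rot: [-179.8, -0.1, 72.9]
force: [-0.6, 0.3, -1.1]
grip_width: 0.0004
time_s: 2.65
tool_pos: [0.5711, 0.1457, 0.2881]
tool_rot: [179.9, 0.1, 3.9]
force: [-0.2, -0.2, 0.1]
grip_width: 0.0007
```

```bash
python3 -m creep '[[-0.4,-0.9,0,0,0,0,0],[0,0,3,0,0,0,0],[0,0,3,0,0,0,0],[0,0,3,0,0,0,0],[0,0,2,0,0,0,0],[0,0,0,0,0,0,0],[0,0,0,0,0,0,0]]'
python3 - <<'E'
from h import *
S=cam('scene');T=cam('top')
b=np.hstack([cv2.resize(c[v:v+100,u:u+100],None,fx=4,fy=4,interpolation=cv2.INTER_CUBIC) for c,u,v in((S['frame'],230,190),(T['frame'],240,195))])
o=env.get_obs();tip=o['tool_pos']+[0,0,-env.tip_reach];print(tip,o['force'])
def J(x,y,z):
    return [.5576+.998*x-.0627*y,-.0553+.0627*x+.998*y,z]
for n,c in(('S',S),('T',T)):print(n,proj(c,[tip,J(0,.208,.092),J(0,.195,.05)]))
cv2.imwrite('pics/a2.png',b)
E
```

```text
time_s: 3.35
tool_pos: [0.5646, 0.1606, 0.1761]
tool_rot: [-179.9, 0.0, 5.3]
force: [0.1, 0.6, 0.8]
grip_width: 0.0004
[0.56500544 0.16056805 0.10706087] [0.2058854  0.64517971 0.36776749]
S [[280.3851255  220.32914578]
 [277.38451055 230.39899946]
 [282.00232055 244.42619417]]
T [[285.71237878 236.6870567 ]
 [289.78975609 246.4617979 ]
 [296.82332169 248.23742818]]
```

View pics/a2.png

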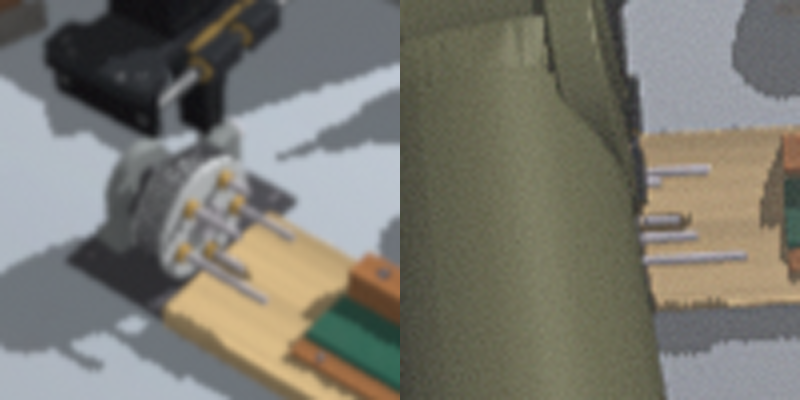

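```bash
python3 -m creep '[[0.1,0.6,0.5,0,0,0.03,0],[0,0,0.4,0,0,0,0],[0,0,0.2,0,0,0,0],[0,0,0,0,0,0,0]]'
```

```text
time_s: 3.85
tool_pos: [0.5687, 0.1544, 0.1685]
tool_rot: [-179.7, -0.4, 3.4]
force: [-0.2, 0.9, 0.8]
grip_width: 0.0005
```

```bash
python3 -m creep '[[0,0,0.4,0,0,0,0],[0,0,0.3,0,0,0,0],[0,0,0.3,0,0,0,0]]'
```

```text
time_s: 4.15
tool_pos: [0.5692, 0.1546, 0.1585]
tool_rot: [-179.7, -0.4, 3.4]
force: [-0.5, 0.1, 1.0]
grip_width: 0.0006
```

```bash
python3 -m creep '[[0,0,0.2,0,0,0,0],[0,0,0.2,0,0,0,0]]'
```

```text
time_s: 4.35
tool_pos: [0.5712, 0.1548, 0.1563]
tool_rot: [-179.6, -0.7, 3.4]
force: [0.6, -1.5, 7.6]
grip_width: 0.0003
```

```bash
python3 -m creep '[[-0.6,0,0.1,0,0,0,0],[-0.6,0,0.1,0,0,0,0],[-0.6,0,0.1,0,0,0,0]]'
```

```text
time_s: 4.65
tool_pos: [0.5626, 0.1541, 0.1596]
tool_rot: [-179.5, -2.1, 3.3]
force: [5.2, -0.2, 5.4]
grip_width: 0.0006
```

```bash
python3 -m creep '[[-0.6,0,0.25,0,0,0,0],[-0.6,0,0.25,0,0,0,0],[-0.6,0,0.25,0,0,0,0]]'
```

```text
time_s: 4.95
tool_pos: [0.5561, 0.1534, 0.1608]
tool_rot: [-179.2, -3.8, 3.2]
force: [5.3, -0.6, 9.9]
grip_width: 0.0003
```

```bash
python3 -m creep '[[-0.6,0,0.3,0,-0.03,0,0],[-0.6,0,0.3,0,-0.03,0,0],[-0.6,0,0.3,0,-0.03,0,0],[-0.6,0,0.3,0,-0.02,0,0]]'
```

```text
time_s: 5.35
tool_pos: [0.546, 0.1522, 0.162]
tool_rot: [-178.8, 0.5, 3.2]
force: [1.9, -0.2, 13.0]
grip_width: 0.0005
```

```bash
python3 -m creep '[[-0.6,0,0.25,0,-0.01,0,0],[-0.6,0,0.25,0,-0.01,0,0],[-0.6,0,0.25,0,-0.01,0,0],[-0.6,0,0.25,0,-0.01,0,0]]'
```

```text
time_s: 5.75
tool_pos: [0.5243, 0.1507, 0.1595]
tool_rot: [-178.7, 2.5, 3.2]
force: [-1.6, -0.8, 2.3]
grip_width: 0.0005
```

```bash
python3 -m creep '[[0,0,-1,0,0.02,0,0],[0,0,-3,0,0.02,0,0],[0,0,-4,0,0,0,0],[0,0,-2,0,0,0,0],[0,0,0,0,0,0,0]]'
python3 - <<'E'
from h import *
S=cam('scene')
cv2.imwrite('pics/a3.png',cv2.resize(S['frame'][200:300,230:350],None,fx=5,fy=5,interpolation=cv2.INTER_CUBIC))
hsv=cv2.cvtColor(S['frame'],cv2.COLOR_BGR2HSV);print(hsv[320,400],hsv[290,350])
E
```

```text
time_s: 6.25
tool_pos: [0.5224, 0.1482, 0.2612]
tool_rot: [-178.8, 0.4, 3.1]
force: [-0.2, -1.2, -0.0]
grip_width: 0.0
[ 79 118 115] [ 80 123 104]
```

View pics/a3.png

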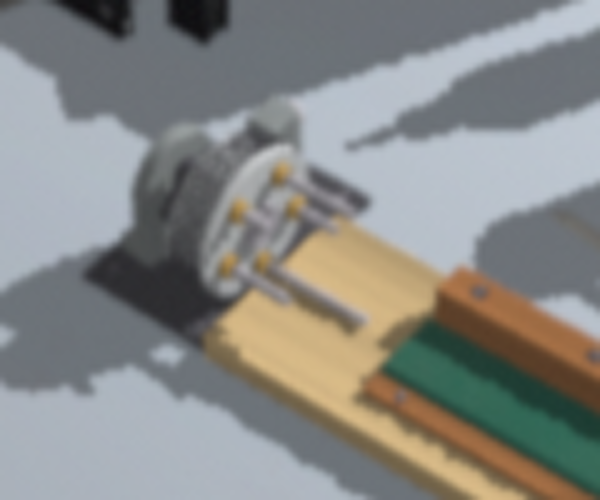

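The longest rod now runs from (263,262) to (365,320) in the crop, at the bottom and in line with the slat. Next I'll check its tip numerically and measure the slat.

Run:
```python
from h import *
def J(x,y,z): return [.5576+.998*x-.0627*y,-.0553+.0627*x+.998*y,z]
def inv(p):
    d=np.array(p)[:2]-[.5576,-.0553]; return np.array([d[0]*.998+d[1]*.0627,-d[0]*.0627+d[1]*.998])
S=cam('scene');T=cam('top')
print('tip crop px',(proj(S,[J(0,.125,.022)])-[230,200])*5)
for n,c,box,s in(('S',S,(300,430,255,345),70),('T',T,(300,480,220,270),40)):
    hsv=cv2.cvtColor(c['frame'],cv2.COLOR_BGR2HSV);m=cv2.inRange(hsv,(68,s,20),(95,255,255))
    k=np.zeros_like(m);k[box[2]:box[3],box[0]:box[1]]=255;m&=k
    m=cv2.morphologyEx(m,cv2.MORPH_CLOSE,np.ones((3,3)));m=cv2.morphologyEx(m,cv2.MORPH_OPEN,np.ones((3,3)))
    cs=max(cv2.findContours(m,0,1)[0],key=cv2.contourArea)
    Q=np.array([inv(p) for p in onz(c,cs.reshape(-1,2),.026)]);print(n,len(Q),Q.min(0),Q.max(0),cv2.minAreaRect((Q*1000).astype(np.float32)))
```

```text
tip crop px [[368.28545808 321.1089121 ]]
S 228 [-0.02495912 -0.19707538] [0.01729084 0.10038139] ((-4.182807922363281, -48.359344482421875), (42.209686279296875, 297.4670104980469), 0.15002329647541046)
T 271 [-0.02212727 -0.19725609] [0.01937416 0.0997089 ] ((-2.1041088104248047, -48.76368713378906), (41.35108947753906, 297.16436767578125), 0.3304564654827118)
```

```bash
python3 -m creep '[[0.3,3.5,0,0,0,0,0],[0.2,3.5,0,0,0,0,0],[0.2,3.5,0,0,0,0,0],[0.2,3.5,0,0,0,0,0],[0.2,3.5,0,0,0,0,0],[0.2,3.5,0,0,0,0,0],[0.2,3.5,0,0,0,0,0],[0.2,3.5,0,0,0,0,0],[0.2,3.5,0,0,0,0,0],[0.2,3.5,0,0,0,0,0],[0.2,3.5,0,0,0,0,0],[0.2,3.5,0,0,0,0,0],[0.2,2.5,0,0,0,0,0],[0,0,0,0,0,0,0]]'
```

```text
time_s: 7.8
tool_pos: [0.5624, -0.3065, 0.2189]
tool_rot: [-178.9, 3.3, 3.5]
force: [-0.9, -0.4, 0.1]
grip_width: 0.0005
```

```bash
python3 -m creep '[[0.8,0,0,0.0,0.057,0,0],[0.3,0,3,0,0,0,0],[0,0,3,0,0,0,0],[0,0,3,0,0,0,0],[0,0,2,0,0,0,0],[0,0,0,0,0,0,0],[0,0,0,0,0,0,0]]'
```

```text
time_s: 8.5
tool_pos: [0.5685, -0.2971, 0.0941]
tool_rot: [-178.4, 0.8, 3.4]
force: [0.4, -0.1, 0.3]
grip_width: 0.0006
```

```bash
python3 -m creep '[[0.5,0,0.6,0,0,0,0],[0,0,0.3,0,0,0,0],[0,0,0,0,0,0,0],[0,-1,0,0,0,0,0],[0,-1,0,0,0,0,0],[0,0,0,0,0,0,0]]'
```

```text
time_s: 9.1
tool_pos: [0.5747, -0.2748, 0.0886]
tool_rot: [-178.5, 0.5, 3.5]
force: [-0.2, 0.5, -0.7]
grip_width: 0.0004
```

```bash
python3 -m creep '[[0,0.1,0.5,0,0,0,0],[0,0,0.2,0,0,0,0],[0,-0.5,0,0,0,0,0],[0,-0.5,0,0,0,0,0],[0,-0.4,0,0,0,0,0],[0,-0.4,0,0,0,0,0]]'
```

```text
time_s: 9.7
tool_pos: [0.5733, -0.2571, 0.0819]
tool_rot: [-178.6, 0.4, 3.4]
force: [-0.5, -0.3, -0.8]
grip_width: 0.0002
```

```bash
python3 -m creep '[[0,-0.5,0,0,0,0,0],[0,-0.5,0,0,0,0,0],[0,-0.3,0,0,0,0,0]]'
python3 -m creep '[[0,-0.3,0,0,0,0,0],[0,-0.3,0,0,0,0,0]]'
```

```text
time_s: 10.0
tool_pos: [0.5725, -0.2426, 0.0824]
tool_rot: [-178.6, 0.4, 3.5]
force: [-0.6, -0.8, -0.0]
grip_width: 0.0005
time_s: 10.2
tool_pos: [0.5724, -0.2398, 0.0833]
tool_rot: [-179.0, 0.3, 3.4]
force: [0.6, -8.0, 0.3]
grip_width: 0.0005
```

```bash
python3 -m creep '[[0,0.3,0,0,0,0,0],[0,1.5,0,0,0,0,0],[0,2,0,0,0,0,0],[0,1,-3,0,0,0,0],[0,1,-4,0,0,0,0],[0,0,-4,0,0,0,0],[0,0,-4,0,0,0,0],[0,0,0,0,0,0,0],[0,0,0,0,0,0,0]]'
python3 - <<'E'
from h import *
def J(x,y,z): return [.5576+.998*x-.0627*y,-.0553+.0627*x+.998*y,z]
def inv(p):
    d=np.array(p)[:2]-[.5576,-.0553]; return np.array([d[0]*.998+d[1]*.0627,-d[0]*.0627+d[1]*.998])
S=cam('scene')
cv2.imwrite('pics/a4.png',cv2.resize(S['frame'][210:340,240:430],None,fx=4.2,fy=4.2,interpolation=cv2.INTER_CUBIC))
hsv=cv2.cvtColor(S['frame'],cv2.COLOR_BGR2HSV);m=cv2.inRange(hsv,(68,70,20),(95,255,255))
m[:250]=0;m[345:]=0;m[:,:285]=0;m[:,430:]=0
m=cv2.morphologyEx(m,cv2.MORPH_OPEN,np.ones((3,3)))
cs=max(cv2.findContours(m,0,1)[0],key=cv2.contourArea)
Q=np.array([inv(p) for p in onz(S,cs.reshape(-1,2),.026)]);print(Q.min(0),Q.max(0),cv2.minAreaRect((Q*1000).astype(np.float32)))
E
```

```text
time_s: 11.1
tool_pos: [0.575, -0.308, 0.2357]
tool_rot: [-178.7, 0.6, 3.2]
force: [-0.1, 0.6, -0.9]
grip_width: 0.0005
[-0.02413975 -0.1726478 ] [0.01750706 0.12453662] ((-3.1035518646240234, -24.049163818359375), (297.1706848144531, 41.646339416503906), 89.90505981445312)
```

View pics/a4.png

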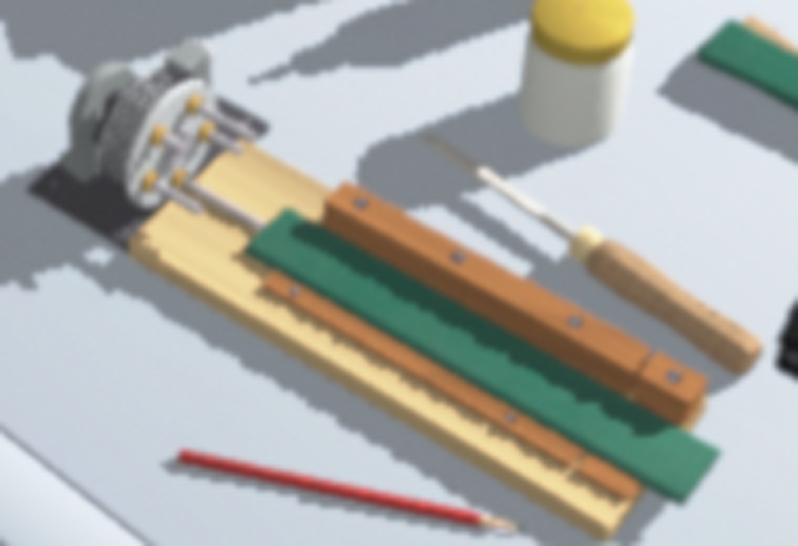

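The slat's head, near (265,230), meets the tip of the longest rod. The collars sit at the same detent pixels as before, and everything else is unmoved.

```bash
python3 -c "
from cell import order
print(order.sign_off())"
```

```text
the job is handed in; nothing more can be done
None
```

The job is done and handed in after about 11 s of robot time; no verdict is reported at hand-in.

**What I did:** I rolled the turret one click back with the closed fingertips on the knurled rim, pressing up to about 13 N. That took it from the 30 mm rod to the longest rod. I then lifted off, pushed the slat by its tail end about 24 mm until an 8 N reaction showed it had met the rod, and withdrew the hand.

**Last checks:**
- **Turret:** after I lifted off, the longest rod's tip appeared within 1 pixel of where the camera calibration predicts it for the bottom position. In the final picture the rod collars still sit in the same detent positions.
- **Slat:** its head measured y ≈ 0.1245 m in the jig's frame, against a rod tip at about 0.125 m. It lies along the channel within 0.1°. The outline in the camera image comes out about 3 mm short, so the head position is good to 1–2 mm.
- **Hand and other things:** the wrist force was back to about zero with the hand clear. The pencil, chisel and jar look unmoved in the final picture. The tape roll, tape measure and block plane were outside that crop, so I did not check them there.

No check failed or disagreed.

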